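# Clamp a refill bottle and take off its odd-threaded cap

### The arm

A 7-joint arm with a two-finger parallel gripper is mounted at the origin on the work surface. World frame = base frame: x ahead of the robot, y to its left, z up, the work surface at z = 0. Lengths are in m, angles in rad, forces in N, time in s.
With the tool pointing down it reaches from about 0.4 to 0.85 m from the base axis. Payload 4.5 kg.
Tool frame: the origin (TCP) lies on the centre line of the jaws, within the pads' length; the fingertips stand r.tips_ahead ahead of it and the grasp point (between the pads) is the TCP (r.tips_ahead is the distance from the TCP to the fingertips, in m); z points along the fingers, y is the direction in which the jaws open and shut (so a half turn about z gives the same grasp; the last joint's range is limited). The gripper opens to 88 mm and grips with 3 to 60 N. Pads are 18 mm wide; open, the fingers measure 123 mm over their backs; the gripper's body (75 mm by 187 mm) begins 45 mm behind the grasp point.
Start: joints at [1.228, 0.689, -0.195, 1.565, 0.157, 0.902, -0.215], TCP at [0.23, -0.581, 0.258] pointing down, gripper open.
Joint ranges: [-3.01, 3.01], [-0.46, 2.08], [-1.47, 1.51], [0.13, 2.56], [-1, 4.14], [0.04, 2.09], [-2.66, 2.66]. Speed limits (rad/s): [2.57, 2.57, 3.14, 3.14, 3.14, 3.14, 3.14].

### API

Orientations are given as a unit quaternion [x, y, z, w].
In Python, from plant import r gives the robot as it stands.
- The arm moves only by the shell command python3 -m inch 'ROWS' [FORCE]. ROWS is JSON, a list of rows, each a list of 5 numbers: the shift along the world's x, y, z in units of 25 mm (1.0 is 25 mm), then the turn about the world's z in units of 6 degrees (1.0 is 6 degrees), then the finger opening in mm, from 0 to 88.1. A call has 1 to 5 rows; each row shifts and turns the commanded pose from where the row before left it; what a row does not reach is not made up. A row lasts 1/10 s, in which the tool goes at most 50 mm and 8.59 degrees, less where a joint would pass 70% of its speed; a pose out of reach is approached as far as the arm can. A call is refused whole if a number of a shift passes 1 or a number of a turn 1, either way. A call with a gripper value outside its range is refused whole. The fingers move at their own pace and stop on an object; FORCE is the grip in N (left out, the last holds). Time passes only in rows, so rows that do not move let the fingers close. It gives the time, the measured TCP pose, the force and the opening at its end, in the units of the state.
- r.get_state(): the state, without advancing time (a new reading comes with each control period).
- r.snapshot(name): name is "side" or "top"; returns a dict with "pixels" (420x560x3 uint8, red, green, blue), "range_z" (420x560 float32, m along the optical axis (not along the pixel's ray), 0 where there is no reading), "K" (3x3 intrinsics, pixels), "position" and "attitude" of the camera in the world. Camera axes: x right, y up, looking along -z (the intrinsics and any distortion apply to the point x, -y, -z); pixel columns grow to the right and rows downward; lengths in m; the calibration is good to about 2 mm. A picture is of the moment at which its call begins.
- r.finish_job(): hands the job in, once; it reports no verdict.
The state is a dict: "clock": time; "q": joint angles; "qd": joint speeds; "joint_torque": joint torques, N m; "tool_pos": TCP position; "eef_rot": TCP orientation; "contact_force": force on the tool from outside, world axes, zero at the start; "moment": the same for the moment, N m; "opening": opening from 0.0 (shut) to 1.0 (fully open).
Only numpy, scipy, OpenCV 4.12 (cv2) and the standard library are available. Lean on these libraries where they do the work, as an engineer would, in place of code of your own. Each camera call takes 0.05 s, during which the arm holds its last target. There are 200 camera calls.

### The job

Turn the crank of the blue vise clockwise until its jaw holds the bottle standing in it firmly, then unscrew that bottle's black cap: some of these caps have a left-hand thread, so try both ways and feel which way it loosens. Lift the freed cap upright, at least 6 cm clear above its seat, and finish while still holding it there in the gripper, with the bottle left upright and clamped in the vise and the other bottle and everything else on the table left alone.

Things in the scene. Friction and masses are not known exactly. Their poses are not given: they have to be found in the camera images.
- vise: fixed blue drill vise, bed 100 x 280 mm and 12 mm thick; origin at the centre of its underside on the table, z up. Its screw runs along its y axis: fixed jaw with a flat steel face at -y, 60 mm high; the moving jaw slides towards -y; screw housing with the crank on top at +y (80 x 70 mm, top at 60 mm)
- vise_seat (a point): point on the top of the vise's bed (12 mm above the table) where the centre of a clamped bottle comes to stand, at about (0 +-6, -62 mm) in the vise's frame
- jaw: moving steel jaw of the vise, 90 mm wide, 28 mm thick, top 55 mm above the table; its origin coincides with the vise's origin at crank angle 0 and moves with the jaw along the vise's -y; its flat clamping face is 5 mm to the -y side of its origin
- crank (a joint): crank angle (rad): 0 to 1.5 at the start, grows turning clockwise seen from above, which closes the jaw by 6.4 mm per rad (40 mm a turn). The jaw pushes the bottle onto the fixed jaw and the crank stalls at about 5.5; end stop at 7.8. Friction 5 to 7 N at the knob; it stays where left, also when tight. 8 N of extra push at the knob clamps it firmly (about 40 N)
- knob_mid (a point): middle of the upright red knob on the end of the crank, 18 mm diameter and 44 mm tall, this point 98 mm above the table (knob from 76 to 120 mm); the knob spins freely about its own axis, so the gripper need not turn while it cranks; 45 mm from the crank's axis
- crank_axis (a point): point on the vertical axis of the crank, at the same height as knob_mid (98 mm)
- bottle_a: milky plastic bottle with a green band, 44 mm diameter, 75 mm tall to the shoulder, a 24 mm neck up to 103 mm inside its cap; origin at the centre of its underside, z up. It stands loose, its underside 12 mm above the table, either between the vise's jaws or on the riser; its look-alike stands in the other place
- bottle_b: milky plastic bottle with a green band, 44 mm diameter, 75 mm tall to the shoulder, a 24 mm neck up to 103 mm inside its cap; origin at the centre of its underside, z up. It stands loose, its underside 12 mm above the table, either between the vise's jaws or on the riser; its look-alike stands in the other place
- cap_a: bottle_a's black ribbed cap, 41 mm diameter, 40 mm tall plus a 12 mm orange spout tip (20 mm wide) on top; 40 g; origin at the centre of its lower rim, 84 mm above the bottle's underside when on, z up. Lug thread of unknown hand: the wrong way meets a hard stop within 0.15 rad; the right way turns easily at the same height and is free to lift off from 60 degrees, best at 80 to 90, stop at 130
- cap_b: bottle_b's cap, alike in looks, size and origin to cap_a, with a lug thread of the same kind whose hand is unknown. Until it is turned far enough neither cap can be pulled up more than 2 mm
- riser: fixed dark wooden block 90 x 90 x 12 mm, on which the bottle that is not in the vise stands; origin at the centre of its underside
- jar: bystander: amber jar with a white lid, 60 mm diameter, 75 mm tall; origin at its underside
- dropper: bystander: small green bottle with a red cap, 32 mm diameter, 85 mm tall; origin at its underside
- cup: bystander: white cup, 70 mm diameter, 70 mm tall; origin at its underside
- band: bystander: loose yellow ring, 34 mm diameter, 10 mm tall; origin at its underside
- blank: bystander: loose black plug, 34 mm diameter, 18 mm tall; origin at its underside
Things that resemble listed ones, but are neither listed nor needed, are in the scene too. Leave any pink look-alike of the cap_a alone.

How it is judged:
On the way, in this order (a step that is already met when the one before it is completed fails the run):
1. the vise's jaw presses firmly on the bottle (((horizontal distance between bottle_a and vise_seat below 0.03 m and contact force between jaw and bottle_a above 8 N) or (horizontal distance between bottle_b and vise_seat below 0.03 m and contact force between jaw and bottle_b above 8 N))), for 0.3 s.
2. the cap of the clamped bottle is off and lifted by the gripper (((horizontal distance between bottle_a and vise_seat below 0.03 m and z of cap_a in the frame of bottle_a above 0.105 m and contact force between jaw and bottle_a above 4 N and contact force between the fingers and cap_a above 0.5 N) or (horizontal distance between bottle_b and vise_seat below 0.03 m and z of cap_b in the frame of bottle_b above 0.105 m and contact force between jaw and bottle_b above 4 N and contact force between the fingers and cap_b above 0.5 N))), for 0.2 s.
At the end, for the whole second after the job is handed in: Bottle within 30 mm of the seat, on the bed, upright (0.12 rad), jaw force over 4 N; its cap held by the fingers (over 1 N), 41 mm or more above its seat, upright within 0.5 rad, under 30 mm/s, touching neither bottle nor vise; the other bottle upright, cap on (((horizontal distance between bottle_a and vise_seat below 0.03 m and height (world z) of bottle_a below 0.02 m and angle between each of bottle_a, bottle_b's own z axis and vertical below 0.12 rad and contact force between jaw and bottle_a above 4 N and z of cap_a in the frame of bottle_a above 0.125 m and height (world z) of cap_a above 0.137 m and angle between cap_a's own z axis and vertical below 0.5 rad and contact force between the fingers and cap_a above 1 N and linear speed of cap_a below 0.03 m/s and contact force between cap_a and bottle_a below 0.05 N and contact force between cap_a and vise below 0.05 N and horizontal distance between cap_b and bottle_b below 0.006 m and z of cap_b in the frame of bottle_b below 0.088 m) or (horizontal distance between bottle_b and vise_seat below 0.03 m and height (world z) of bottle_b below 0.02 m and angle between each of bottle_b, bottle_a's own z axis and vertical below 0.12 rad and contact force between jaw and bottle_b above 4 N and z of cap_b in the frame of bottle_b above 0.125 m and height (world z) of cap_b above 0.137 m and angle between cap_b's own z axis and vertical below 0.5 rad and contact force between the fingers and cap_b above 1 N and linear speed of cap_b below 0.03 m/s and contact force between cap_b and bottle_b below 0.05 N and contact force between cap_b and vise below 0.05 N and horizontal distance between cap_a and bottle_a below 0.006 m and z of cap_a in the frame of bottle_a below 0.088 m))); the arm keeps its last pose, push and grip.
It fails at once if a bottle is dragged, knocked or lifted away (over 50 mm) (distance of any of bottle_a, bottle_b from where it was at the start of the episode above 0.05 m).
It fails at once if a bystander is moved more than 40 mm (distance of any of band, jar, dropper, cup, blank from where it was at the start of the episode above 0.04 m).
It also fails if it takes over 61 s, if anything falls off the work surface, if the arm or the gripper's body presses on something with over 40 N, if the wrist force passes 120 N, or if a joint passes its speed limit or range.

## Working session

There is one attempt and no reset: what is moved stays moved. The work goes in short steps, Python scripts to look and compute and a shell command to move; the robot and the scene stay as the last step left them, time stands still between calls to the robot, and variables do not carry over. Pictures are saved under pics/ and viewed, about 8 in all and at most 12, crops included, and the job is handed in when it is done.

```bash
mkdir -p pics; ls
cat > h.py <<'E'
import numpy as np,cv2
from scipy.spatial.transform import Rotation as R
from plant import r
def snap(n,f=None):
    s=r.snapshot(n)
    if f: cv2.imwrite('pics/'+f,s['pixels'][:,:,::-1])
    K=np.array(s['K']);z=s['range_z'];v,u=np.mgrid[:z.shape[0],:z.shape[1]]
    c=np.stack([(u-K[0,2])/K[0,0]*z,-(v-K[1,2])/K[1,1]*z,-z],-1)
    a=np.array(s['attitude']);M=R.from_quat(a).as_matrix() if a.size==4 else a.reshape(3,3)
    s['P']=c@M.T+np.array(s['position']);s['P'][z==0]=np.nan
    s['hsv']=cv2.cvtColor(s['pixels'],cv2.COLOR_RGB2HSV)
    return s
E
python3 - <<'E'
from h import *
for n in('top','side'):
    s=snap(n,n+'0.png');np.savez('/tmp/'+n,P=s['P'],px=s['pixels'],hsv=s['hsv']);print(n,s['position'],s['attitude'],[k for k in s])
print(r.get_state(),r.tips_ahead)
E
```

```text
pics
top [ 0.43179093 -0.00228495  0.99758904] [-0.04813942  0.05429676  0.71193547 -0.69848575] ['pixels', 'range_z', 'K', 'position', 'attitude', 'P', 'hsv']
side [0.43606953 0.70771928 0.83929026] [-0.02918966  0.36577425  0.92650148 -0.08337972] ['pixels', 'range_z', 'K', 'position', 'attitude', 'P', 'hsv']
{'clock': 0.1, 'q': array([ 1.22782138,  0.68990998, -0.19456009,  1.56622663,  0.15732089,
        0.9024876 , -0.21509418]), 'qd': array([-9.94302847e-05, -6.01841991e-04, -1.45361811e-04, -2.97804658e-03,
        4.22625012e-04,  8.83336200e-04,  1.23365344e-04]), 'joint_torque': array([-2.89890522e-03, -5.28493631e+01, -1.27116110e+00, -1.53834325e+01,
       -5.25030855e-02,  2.06343684e-03,  6.20017590e-05]), 'tool_pos': array([ 0.22973584, -0.58067768,  0.25698863]), 'eef_rot': array([ 9.82295527e-01,  1.87336139e-01, -2.05497210e-04, -7.91730518e-04]), 'contact_force': array([ 0.51360413,  0.19402789, -0.39091822]), 'moment': array([-0.02386206, -0.01743289, -0.01511986]), 'opening': 1.0043991946408437} 0.019
```

View pics/top0.png

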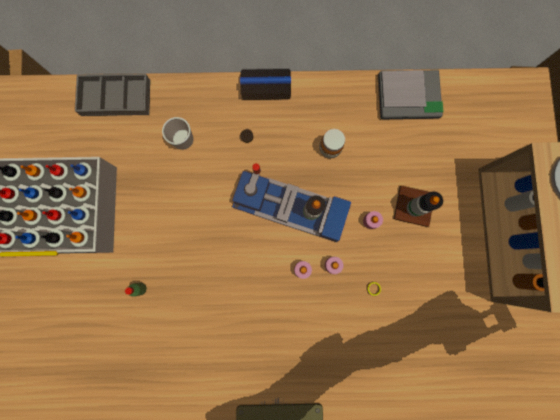

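View pics/side0.png

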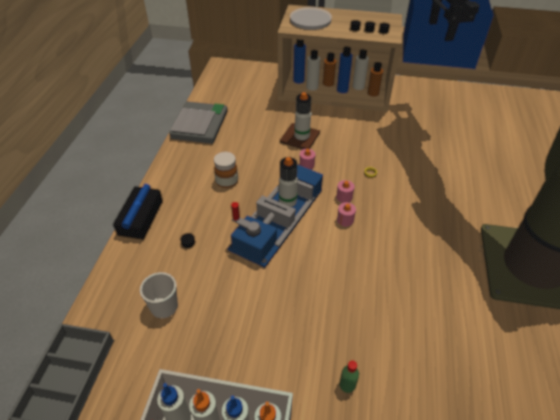

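Top view: the wanted black cap with its orange tip is at (315,204), between the vise jaws. Things it could be taken for are the riser bottle's cap at (434,201), the pink caps at (374,219), (303,269) and (334,265), and the black plug at (247,135). The red knob is at (256,168), and could be confused with the dropper's red cap at (129,291). I choose the cap at (315,204) and the knob at (256,168), and will check both in a crop.

Run:
```python
from h import *
for n,box in(('top',(140,250,220,365)),('side',(140,275,215,340))):
    d=np.load(f'/tmp/{n}.npz');P,px,h=d['P'],d['px'],d['hsv']
    a,b,c,e=box
    crop=px[a:b,c:e,::-1];cv2.imwrite(f'pics/{n}c.png',cv2.resize(crop,None,fx=4.5,fy=4.5,interpolation=cv2.INTER_CUBIC))
    Q=P[a:b,c:e].reshape(-1,3);H=h[a:b,c:e].reshape(-1,3).astype(int)
    ok=np.isfinite(Q[:,0])
    print(n,'table z',np.nanmedian(P[250:,:250,2] if n=='top' else P[200:300,380:450,2]))
    def rep(t,m):
        m=m&ok;q=Q[m];print(t,m.sum(),np.median(q,0).round(4) if len(q) else '',q.min(0).round(3),q.max(0).round(3)) if len(q) else print(t,0)
    red=((H[:,0]<5)|(H[:,0]>174))&(H[:,1]>170)&(H[:,2]>80)
    rep('red',red&(Q[:,2]>.06));rep('redtop',red&(Q[:,2]>.112))
    rep('orange',(H[:,0]>5)&(H[:,0]<16)&(H[:,1]>170)&(Q[:,2]>.125))
    rep('captop',(Q[:,2]>.128)&(Q[:,2]<.142))
    rep('above .142',(Q[:,2]>.142))
    blue=(H[:,0]>100)&(H[:,0]<125)&(H[:,1]>110)
    for lo,hi in((.005,.02),(.05,.068)):
        m=blue&ok&(Q[:,2]>lo)&(Q[:,2]<hi)
        q=Q[m];rep(f'blue{lo}',m)
        (cx,cy),wh,an=cv2.minAreaRect((q[:,:2]*1000).astype(np.float32));print(cx,cy,wh,an)
    m=blue&ok&(Q[:,2]>.003); print('allblue',cv2.minAreaRect((Q[m][:,:2]*1000).astype(np.float32)))
    m=blue&ok&(Q[:,2]>.052)&(Q[:,2]<.066);q=Q[m]
    k,lab,cen=cv2.kmeans((q[:,:2]*1000).astype(np.float32),2,None,(3,50,.1),5,0)
    for i in(0,1):print('top blk',cen[i],cv2.minAreaRect((q[lab[:,0]==i][:,:2]*1000).astype(np.float32)))
```

```text
top table z 0.0003438765764387508
red 33 [0.6534 0.0438 0.1197] [0.647 0.039 0.112] [0.66  0.051 0.124]
redtop 33 [0.6534 0.0438 0.1197] [0.647 0.039 0.112] [0.66  0.051 0.124]
orange 55 [ 0.5606 -0.0882  0.1439] [ 0.554 -0.098  0.133] [ 0.57  -0.08   0.152]
captop 237 [ 0.5627 -0.0866  0.1362] [ 0.544 -0.107  0.128] [ 0.583 -0.067  0.142]
above .142 40 [ 0.5632 -0.088   0.1472] [ 0.557 -0.095  0.143] [ 0.571 -0.082  0.152]
blue0.005 540 [ 0.5723 -0.006   0.0122] [ 0.521 -0.098  0.006] [0.635 0.091 0.018]
585.8692016601562 -10.971733093261719 (191.5355682373047, 82.4544448852539) 74.16985321044922
blue0.05 1223 [ 0.5723 -0.1244  0.0602] [ 0.489 -0.177  0.053] [0.654 0.101 0.065]
577.7532958984375 -36.68867492675781 (269.5843811035156, 95.81778717041016) 69.97347259521484
allblue ((577.7532958984375, -36.68867492675781), (269.5843811035156, 95.81778717041016), 69.97347259521484)
top blk [606.7828    59.992577] ((611.445556640625, 60.165428161621094), (64.64498901367188, 73.80011749267578), 70.20935821533203)
top blk [ 538.6334 -143.2459] ((538.8867797851562, -143.4545135498047), (42.2
[... 501 characters left out ...]
5742 0.0605 0.0103] [ 0.489 -0.133  0.006] [0.662 0.112 0.02 ]
575.7832641601562 -24.382171630859375 (262.66217041015625, 89.94700622558594) 70.33989715576172
blue0.05 954 [0.5867 0.0611 0.0576] [ 0.488 -0.168  0.05 ] [0.653 0.108 0.062]
571.3899536132812 -29.966934204101562 (275.6178283691406, 77.30687713623047) 67.8800277709961
allblue ((572.8402709960938, -30.74700927734375), (276.7420349121094, 90.05107879638672), 70.0479507446289)
top blk [604.8349   72.30605] ((609.6010131835938, 63.89149475097656), (71.46895599365234, 76.3033676147461), 70.71585845947266)
top blk [ 519.42224 -136.17886] ((524.817626953125, -137.2742462158203), (41.66960525512695, 71.91441345214844), 67.68997192382812)
```

View pics/topc.png

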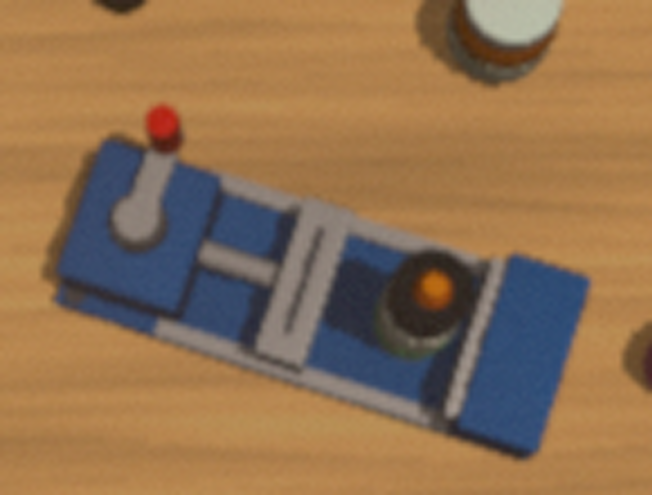

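Run:
```python
from h import *
for n in('top','side'):
    d=np.load(f'/tmp/{n}.npz');P,h=d['P'],d['hsv'].astype(int)
    Q=P[130:280,200:370].reshape(-1,3);H=h[130:280,200:370].reshape(-1,3)
    x,y,z=Q.T
    m=(z>.114)&(np.hypot(x-.653,y-.045)<.02); print(n,'knob',cv2.minEnclosingCircle((Q[m][:,:2]*1e3).astype(np.float32)),Q[m].mean(0).round(4))
    m=(z>.124)&(z<.145)&(np.hypot(x-.562,y+.087)<.035); print('cap',cv2.minEnclosingCircle((Q[m][:,:2]*1e3).astype(np.float32)))
    m=(z>.062)&(z<.085)&(H[:,1]<90)&(np.hypot(x-.611,y-.06)<.03);q=Q[m]; print('disc',m.sum(),q.mean(0).round(4),cv2.minEnclosingCircle((q[:,:2]*1e3).astype(np.float32)),cv2.minAreaRect((q[:,:2]*1e3).astype(np.float32)))
    print(np.percentile(q[:,2],[5,50,95]))
d=np.load('/tmp/top.npz');P=d['P'];print(P[188,250],P[190,251])
```

```text
top knob ((656.0441284179688, 45.2861213684082), 8.929912567138672) [0.6551 0.0453 0.1198]
cap ((563.9935302734375, -87.54370880126953), 20.79692840576172)
disc 185 [0.6168 0.0597 0.0735] ((618.4100952148438, 58.52821350097656), 22.311573028564453) ((619.2698974609375, 61.272499084472656), (29.170822143554688, 42.135379791259766), 88.6131591796875)
[0.06374371 0.07525656 0.07884797]
side knob ((654.9307250976562, 45.72108459472656), 10.437431335449219) [0.6535 0.047  0.1172]
cap ((562.3549194335938, -87.38578796386719), 22.703449249267578)
disc 206 [0.6158 0.0632 0.0715] ((619.2698364257812, 60.44610595703125), 23.041481018066406) ((619.0527954101562, 62.04639434814453), (28.0048828125, 44.514774322509766), 75.89540100097656)
[0.06429375 0.07263883 0.07642684]
[0.61371531 0.0610287  0.07407295] [0.60856107 0.05859681 0.07538364]
```

```bash
python3 - <<'E'
from h import *
P=np.load('/tmp/top.npz')['P'];q=P[130:330,470:].reshape(-1,3);q=q[np.isfinite(q[:,0])&(q[:,2]>.05)]
print(q.min(0),q.max(0),len(q)); 
for n in('side',):
  P=np.load('/tmp/side.npz')['P'];q=P[0:105,270:405].reshape(-1,3);q=q[np.isfinite(q[:,0])&(q[:,2]>.05)&(q[:,1]>-.8)];print(np.percentile(q,[1,50,99],axis=0))
E
python3 -m inch '[[0,0,1,0,40],[0,0,1,0,40],[0,0,1,0,40],[0,0.5,1,0,40],[0.3,1,0,0,40]]'
```

```text
[ 0.33085063 -0.63038072  0.05004757] [ 0.67191802 -0.52508355  0.2350718 ] 6297
[[ 0.33186263 -0.7055617   0.05239124]
 [ 0.50221045 -0.59436227  0.18516783]
 [ 0.66603443 -0.34398326  0.23682376]]
clock: 0.6
tool_pos: [0.2368, -0.5463, 0.3606]
eef_rot: [0.983, 0.185, 0.0, 0.004]
contact_force: [0.3, -0.2, 0.3]
opening: 0.565
```

```bash
for i in 1; do
python3 -m inch '[[0.7,1,0,0.4,40],[0.7,1,0,0.4,40],[0.7,1,0,0.4,40],[0.7,1,0,0.4,40],[0.7,1,0,0.4,40]]'
python3 -m inch '[[0.7,1,0,0.4,40],[0.7,1,0,0.4,40],[0.7,1,0,0.4,40],[0.7,1,0,0.4,40],[0.7,1,0,0.4,40]]'
python3 -m inch '[[0.7,1,0,0.4,40],[0.7,1,0,0.4,40],[0.7,1,0,0.4,40],[0.7,1,0,0.4,40],[0.7,1,0,0.4,40]]'
python3 -m inch '[[0.7,1,0,0.4,40],[0.7,1,0,0.4,40],[0.7,1,0,0.4,40],[0.7,1,0,0.4,40],[0,0,0,0,40]]'
done; python3 -c "
from plant import r;print(r.get_state()['q'])"
```

```text
clock: 1.1
tool_pos: [0.3253, -0.4174, 0.3574]
eef_rot: [0.957, 0.29, -0.0, -0.0]
contact_force: [0.0, -0.2, 0.5]
opening: 0.451
clock: 1.6
tool_pos: [0.4128, -0.2925, 0.3574]
eef_rot: [0.922, 0.388, -0.0, -0.0]
contact_force: [-0.4, -0.2, -0.6]
opening: 0.453
clock: 2.1
tool_pos: [0.5003, -0.1676, 0.3574]
eef_rot: [0.876, 0.482, -0.0, -0.0]
contact_force: [0.1, -0.4, 0.6]
opening: 0.453
clock: 2.6
tool_pos: [0.5716, -0.0635, 0.3574]
eef_rot: [0.831, 0.557, 0.002, -0.001]
contact_force: [-0.1, -0.3, 0.0]
opening: 0.45
[ 0.31475401  0.54184176 -0.47707437  1.57363918  0.26587211  1.09030034
 -0.6174683 ]
```

```bash
python3 -m inch '[[0.66,0.87,0,0.1,40],[0.66,0.87,0,0.1,40],[0.66,0.87,0,0.1,40],[0.66,0.87,0,0.1,40],[0.7,0.88,0,0,40]]'
python3 -m inch '[[0,0,-1,0,40],[0,0,-1,0,40],[0,0,-1,0,40],[0,0,-1,0,40],[0,0,-1,0,40]]'
python3 -m inch '[[0,0,-1,0,40],[0,0,-1,0,40],[0,0,-1,0,40],[0,0,0,0,40]]'
```

```text
clock: 3.1
tool_pos: [0.6536, 0.0398, 0.3573]
eef_rot: [0.822, 0.57, -0.001, 0.0]
contact_force: [0.6, -0.7, 0.0]
opening: 0.453
clock: 3.6
tool_pos: [0.653, 0.039, 0.2314]
eef_rot: [0.822, 0.57, -0.001, 0.0]
contact_force: [0.2, 0.7, -0.2]
opening: 0.456
clock: 4.0
tool_pos: [0.6506, 0.0385, 0.154]
eef_rot: [0.821, 0.57, -0.004, -0.001]
contact_force: [-0.4, -0.6, 0.2]
opening: 0.457
```

```bash
python3 -m inch '[[0.18,0.28,0,0,40],[0,0,-0.7,0,40],[0,0,-0.7,0,40],[0,0,-0.7,0,40],[0,0,0,0,40]]' 
python3 -m inch '[[0,0,0,0,0],[0,0,0,0,0],[0,0,0,0,0],[0,0,0,0,0],[0,0,0,0,0]]' 25
python3 -c "
from plant import r;print(r.get_state())"
```

```text
clock: 4.5
tool_pos: [0.6577, 0.0476, 0.1048]
eef_rot: [0.821, 0.571, -0.001, -0.0]
contact_force: [-0.1, -0.6, -0.3]
opening: 0.455
clock: 5.0
tool_pos: [0.657, 0.0483, 0.1066]
eef_rot: [0.821, 0.571, -0.0, -0.001]
contact_force: [-3.9, 1.4, 5.2]
opening: 0.195
{'clock': 5.0, 'q': array([ 0.04635898,  0.94044696, -0.36396139,  1.5576695 ,  0.44538399,
        0.72792497, -0.87296151]), 'qd': array([-9.50668934e-04,  1.23320006e-03, -2.54039146e-05,  1.49151368e-03,
        2.19122407e-04, -6.40408677e-04,  7.73121629e-04]), 'joint_torque': array([ 8.62741526e-01, -5.65445137e+01, -3.14050958e+00, -1.32448635e+01,
        6.32973891e-01, -1.11985937e+00,  2.26758124e-02]), 'tool_pos': array([0.65703705, 0.04831289, 0.10658747]), 'eef_rot': array([ 8.21058858e-01,  5.70843004e-01, -3.48787898e-04, -7.03858836e-04]), 'contact_force': array([-3.89176147,  1.40304766,  5.23549591]), 'moment': array([ 0.14562933,  0.9328889 , -0.02780125]), 'opening': 0.19503797662225825}
```

```bash
python3 -m inch '[[-0.31,-0.54,0,0,0],[0,0,0,0,0]]' 40
python3 -m inch '[[-0.48,-0.40,0,0,0],[0,0,0,0,0]]'
python3 -m inch '[[-0.59,-0.21,0,0,0],[0,0,0,0,0]]'
python3 -m inch '[[-0.62,0,0,0,0],[0,0,0,0,0]]'
```

```text
clock: 5.2
tool_pos: [0.6503, 0.0365, 0.1067]
eef_rot: [0.821, 0.571, 0.002, -0.001]
contact_force: [-2.0, 4.0, 3.0]
opening: 0.188
clock: 5.4
tool_pos: [0.6391, 0.0265, 0.1068]
eef_rot: [0.821, 0.571, 0.003, -0.001]
contact_force: [-0.7, 4.4, 0.8]
opening: 0.189
clock: 5.6
tool_pos: [0.6251, 0.0205, 0.1068]
eef_rot: [0.821, 0.571, 0.003, 0.0]
contact_force: [2.0, 3.4, -0.2]
opening: 0.19
clock: 5.8
tool_pos: [0.6099, 0.0196, 0.1067]
eef_rot: [0.821, 0.571, 0.003, 0.001]
contact_force: [2.9, 1.9, 0.9]
opening: 0.194
```

```bash
python3 -m inch '[[-0.59,0.21,0,0,0],[0,0,0,0,0]]'
python3 -m inch '[[-0.48,0.40,0,0,0],[0,0,0,0,0]]'
python3 -m inch '[[-0.31,0.54,0,0,0],[0,0,0,0,0]]'
python3 -m inch '[[-0.11,0.62,0,0,0],[0,0,0,0,0]]'
python3 -m inch '[[0.11,0.62,0,0,0],[0,0,0,0,0]]'
python3 - <<'E'
from h import *
r.get_state();s=snap('top');P=s['P'];H=s['hsv'].astype(int)
Q=P.reshape(-1,3);x,y,z=Q.T
R_=np.array([[.940,-.342],[.342,.940]])
v=(Q[:,:2]-[.563,-.0875])@R_.T  # vise axes about cap
g=(H.reshape(-1,3)[:,1]<70)&(z>.048)&(z<.060)&(abs(v[:,0])<.04)&(v[:,1]>.005)&(v[:,1]<.12)
print('jaw top y range rel to cap',np.percentile(v[g,1],[2,50,98]),g.sum())
E
```

```text
clock: 6.0
tool_pos: [0.5951, 0.0239, 0.1066]
eef_rot: [0.821, 0.571, 0.002, 0.001]
contact_force: [5.3, 1.4, 3.7]
opening: 0.188
clock: 6.2
tool_pos: [0.5826, 0.033, 0.1065]
eef_rot: [0.821, 0.571, 0.0, 0.002]
contact_force: [1.7, -0.7, 7.4]
opening: 0.193
clock: 6.4
tool_pos: [0.5739, 0.0456, 0.1064]
eef_rot: [0.821, 0.57, -0.001, 0.002]
contact_force: [-0.9, -2.6, 7.7]
opening: 0.194
clock: 6.6
tool_pos: [0.57, 0.0607, 0.1063]
eef_rot: [0.821, 0.57, -0.003, 0.001]
contact_force: [-2.4, -3.6, 11.7]
opening: 0.195
clock: 6.8
tool_pos: [0.5715, 0.0767, 0.1063]
eef_rot: [0.821, 0.571, -0.004, 0.001]
contact_force: [-5.1, -3.0, 14.2]
opening: 0.191
jaw top y range rel to cap [0.03093822 0.03859351 0.05056061] 61
```

```bash
python3 -m inch '[[0.31,0.54,0.1,0,0],[0,0,0,0,0]]'
python3 -m inch '[[0.48,0.40,0.1,0,0],[0,0,0,0,0]]'
python3 -m inch '[[0.59,0.21,0,0,0],[0,0,0,0,0]]'
python3 -m inch '[[0.62,0,0,0,0],[0,0,0,0,0]]'
```

```text
clock: 7.05
tool_pos: [0.5778, 0.0898, 0.1067]
eef_rot: [0.821, 0.571, -0.005, -0.0]
contact_force: [-5.4, -2.8, 3.7]
opening: 0.194
clock: 7.25
tool_pos: [0.588, 0.1003, 0.1071]
eef_rot: [0.821, 0.571, -0.007, -0.002]
contact_force: [-6.1, -0.6, -9.2]
opening: 0.191
clock: 7.45
tool_pos: [0.6034, 0.1078, 0.1072]
eef_rot: [0.821, 0.571, -0.005, -0.003]
contact_force: [-4.0, 2.9, -10.7]
opening: 0.19
clock: 7.65
tool_pos: [0.6197, 0.1089, 0.1072]
eef_rot: [0.821, 0.571, -0.004, -0.004]
contact_force: [-3.0, 4.1, -11.3]
opening: 0.188
```

```bash
python3 -m inch '[[0.30,-0.08,-0.1,0,0],[0,0,0,0,0]]'
python3 -m inch '[[0.28,-0.13,0,0,0],[0,0,0,0,0]]'
python3 -m inch '[[0.26,-0.18,0,0,0],[0,0,0,0,0]]'
python3 -m inch '[[0.22,-0.22,0,0,0],[0,0,0,0,0]]'
```

```text
clock: 7.85
tool_pos: [0.6288, 0.1072, 0.1069]
eef_rot: [0.821, 0.571, -0.002, -0.003]
contact_force: [-3.7, 3.4, -1.3]
opening: 0.192
clock: 8.05
tool_pos: [0.6358, 0.1042, 0.1069]
eef_rot: [0.821, 0.571, -0.001, -0.003]
contact_force: [-2.8, 4.6, -1.4]
opening: 0.192
clock: 8.25
tool_pos: [0.6426, 0.0998, 0.1069]
eef_rot: [0.821, 0.571, -0.001, -0.003]
contact_force: [-2.4, 3.5, -2.4]
opening: 0.187
clock: 8.45
tool_pos: [0.6483, 0.0945, 0.1069]
eef_rot: [0.821, 0.571, -0.001, -0.003]
contact_force: [-1.0, 4.1, -2.1]
opening: 0.19
```

```bash
python3 -m inch '[[0.18,-0.26,0,0,0],[0,0,0,0,0]]'
python3 -m inch '[[0.13,-0.28,0,0,0],[0,0,0,0,0]]'
python3 - <<'E'
from h import *
s=snap('top','t2.png');P=s['P'];H=s['hsv'].astype(int)
Q=P.reshape(-1,3);x,y,z=Q.T
m=(z>.124)&(z<.145)&(np.hypot(x-.562,y+.087)<.035); print('cap',cv2.minEnclosingCircle((Q[m][:,:2]*1e3).astype(np.float32)))
R_=np.array([[.940,-.342],[.342,.940]])
v=(Q[:,:2]-[.563,-.0875])@R_.T
for a,b in((.005,.12),(-.06,-.005)):
    g=(H.reshape(-1,3)[:,1]<70)&(z>.048)&(z<.062)&(abs(v[:,0])<.04)&(v[:,1]>a)&(v[:,1]<b)
    print(np.percentile(v[g,1],[2,50,98]),g.sum())
E
```

```text
clock: 8.65
tool_pos: [0.6531, 0.0881, 0.107]
eef_rot: [0.821, 0.571, -0.0, -0.003]
contact_force: [-1.7, 4.9, -2.9]
opening: 0.189
clock: 8.85
tool_pos: [0.6562, 0.0822, 0.107]
eef_rot: [0.821, 0.571, 0.0, -0.003]
contact_force: [-1.9, 7.0, -3.8]
opening: 0.187
cap ((0.0, 0.0), 0.0)Traceback (most recent call last):
  File "<stdin>", line 9, in <module>
    return _quantile_unchecked(
        a, q, axis, out, overwrite_input, method, keepdims, weights)
    return _ureduce(a,
                    func=_quantile_ureduce_func,
    ...<5 lines>...
                    overwrite_input=overwrite_input,
                    method=method)
    r = func(a, **kwargs)
    result = _quantile(arr,
                       quantiles=q,
    ...<2 lines>...
                       out=out,
                       weights=wgt)
    slices_having_nans = np.isnan(arr[-1, ...])
                                  ~~~^^^^^^^^^
IndexError: index -1 is out of bounds for axis 0 with size 0
```

```bash
python3 -m inch '[[0.08,-0.30,0,0,0],[0,0,0,0,0]]'
python3 -m inch '[[0.03,-0.31,0,0,0],[0,0,0,0,0]]'
```

```text
clock: 9.1
tool_pos: [0.6573, 0.079, 0.107]
eef_rot: [0.82, 0.572, 0.002, -0.006]
contact_force: [-3.3, 12.1, -4.3]
opening: 0.191
clock: 9.3
tool_pos: [0.658, 0.0766, 0.1071]
eef_rot: [0.819, 0.574, 0.004, -0.009]
contact_force: [-3.5, 19.1, -6.5]
opening: 0.188
```

Run:
```python
from h import *
s=snap('side','s2.png');cv2.imwrite('pics/s2c.png',cv2.resize(s['pixels'][100:300,190:370,::-1],None,fx=3,fy=3,interpolation=cv2.INTER_CUBIC))
```

```text
(no output)
```

View pics/s2c.png

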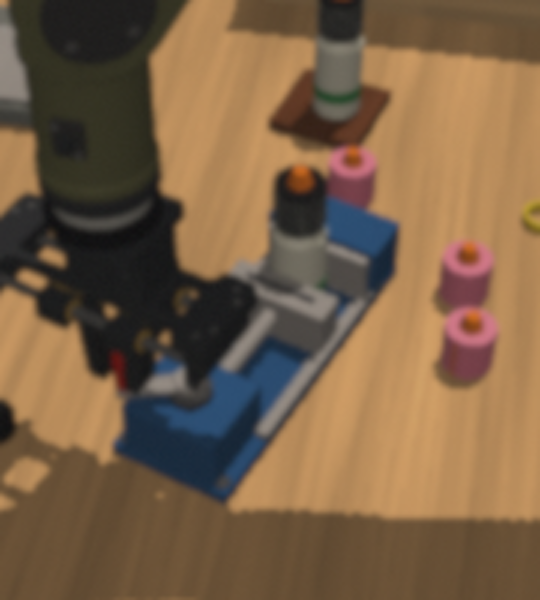

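The side view shows the bottle upright between the jaw and the fixed face, and the crank has stalled at about 19 N. I'll push it a little tighter, hold, then release.

```bash
python3 -m inch '[[0,-0.2,0,0,0],[0,0,0,0,0],[0,0,0,0,0],[0,0,0,0,0],[0,0,0,0,0]]'
python3 -m inch '[[0,0.3,0,0,0],[0,0.3,0,0,0],[0,0,0,0,40],[0,0,0,0,40],[0,0,0,0,40]]'
python3 -m inch '[[0,0,0.5,0,40],[0,0,1,0,40],[0,0,1,0,40],[0,0,1,0,70],[0,0,0,0,70]]'
python3 - <<'E'
from h import *
print(r.get_state()['q'])
E
```

```text
clock: 9.85
tool_pos: [0.6581, 0.0755, 0.1072]
eef_rot: [0.818, 0.575, 0.006, -0.01]
contact_force: [-1.7, 24.5, -8.5]
opening: 0.189
clock: 10.35
tool_pos: [0.6611, 0.0718, 0.1078]
eef_rot: [0.822, 0.57, -0.0, 0.001]
contact_force: [0.9, -0.8, 0.0]
opening: 0.44
clock: 10.85
tool_pos: [0.6634, 0.0731, 0.2003]
eef_rot: [0.822, 0.57, 0.004, 0.002]
contact_force: [0.7, -0.2, 0.6]
opening: 0.61
[ 0.02832645  0.82905795 -0.40436144  1.48285065  0.3807772   0.89872111
 -0.85234755]
```

Run:
```python
from h import *
for n in('side','top'):
    s=snap(n);Q=s['P'].reshape(-1,3);x,y,z=Q.T;H=s['hsv'].reshape(-1,3).astype(int)
    m=(z>.124)&(z<.145)&(np.hypot(x-.562,y+.09)<.033); print(n,'cap',m.sum(),cv2.minEnclosingCircle((Q[m][:,:2]*1e3).astype(np.float32)))
    o=m&(z>.13)&(H[:,0]<18)&(H[:,1]>150);print('orange',o.sum(),Q[o].mean(0) if o.any() else '')
    print(r.get_state()['tool_pos'])
```

```text
side cap 209 ((559.7985229492188, -95.980224609375), 22.535371780395508)
orange 59 [ 0.55743708 -0.09383275  0.13768202]
[0.66216544 0.07271821 0.19805133]
top cap 0 ((0.0, 0.0), 0.0)
orange 0 
[0.66104569 0.07243133 0.19633102]
```

```bash
python3 -m inch '[[-0.58,-0.96,0,0,70],[-0.58,-0.96,0,0,70],[-0.58,-0.96,0,0,70],[-0.58,-0.96,0,0,70]]'
python3 -m inch '[[-0.58,-0.96,0,0,70],[-0.58,-0.96,0,0,70],[-0.58,-0.96,0,0,70],[0,0,0,0,70],[0,0,0,0,70]]'
python3 - <<'E'
from h import *
print(r.get_state())
s=snap('side');cv2.imwrite('pics/s3c.png',cv2.resize(s['pixels'][60:260,190:390,::-1],None,fx=3,fy=3,interpolation=cv2.INTER_CUBIC))
E
```

```text
clock: 11.35
tool_pos: [0.6011, -0.0243, 0.194]
eef_rot: [0.821, 0.571, -0.001, -0.0]
contact_force: [0.8, -0.3, -0.4]
opening: 0.797
clock: 11.85
tool_pos: [0.5585, -0.0954, 0.1945]
eef_rot: [0.822, 0.57, -0.0, -0.0]
contact_force: [-0.7, 0.1, 0.6]
opening: 0.795
{'clock': 11.85, 'q': array([ 0.33496108,  0.72145277, -0.42071193,  1.79916223,  0.42472178,
        0.71289182, -0.676798  ]), 'qd': array([-0.02941957,  0.00129705, -0.02960999, -0.02095821, -0.00427216,
       -0.00386437, -0.00136945]), 'joint_torque': array([ 1.65689852e+00, -4.97263062e+01, -3.24353278e+00, -1.14367658e+01,
        5.51661104e-02,  1.00135845e-01,  1.69086212e-02]), 'tool_pos': array([ 0.55848081, -0.09541359,  0.19452693]), 'eef_rot': array([ 8.21610786e-01,  5.70048499e-01, -4.48205990e-04, -4.73099601e-04]), 'contact_force': array([-0.68522517,  0.12724757,  0.62820392]), 'moment': array([ 0.04130566, -0.05668759, -0.04438162]), 'opening': 0.7952851015230545}
```

View pics/s3c.png

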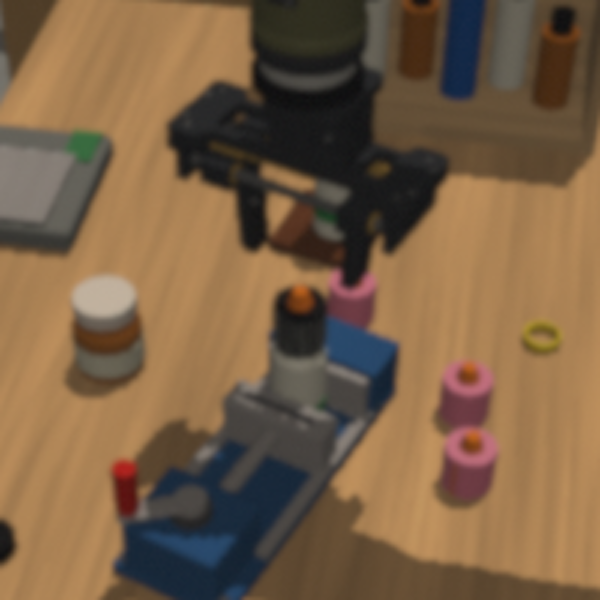

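The crop shows the fingers straddling the cap at crop (300,315) symmetrically, with the knob at (125,490) well clear. Descending to grip.

```bash
python3 -m inch '[[0.06,-0.02,-0.5,0,70],[0,0,-0.8,0,70],[0,0,-0.8,0,70],[0,0,-0.8,0,70],[0,0,0,0,70]]'
python3 -m inch '[[0,0,0,0,30],[0,0,0,0,30],[0,0,0,0,30],[0,0,0,0,30],[0,0,0,0,30]]' 30
python3 -c "
from plant import r;s=r.get_state();print(s['moment'],s['contact_force'],s['opening'],s['q'][6])"
```

```text
clock: 12.4
tool_pos: [0.5589, -0.094, 0.1196]
eef_rot: [0.821, 0.572, -0.002, -0.002]
contact_force: [-0.2, -0.1, -0.8]
opening: 0.793
clock: 12.9
tool_pos: [0.561, -0.0954, 0.1235]
eef_rot: [0.821, 0.571, 0.001, 0.001]
contact_force: [0.4, 0.7, 2.0]
opening: 0.459
[-0.03146679 -0.06059537  0.01469799] [0.42137807 0.73942018 1.9556885 ] 0.4588692935830917 -0.7381077495946524
```

```bash
m(){ python3 -c "
from plant import r;s=r.get_state();e=s['eef_rot'];import math;print(s['moment'].round(2),s['contact_force'].round(1),'yaw',round(math.degrees(2*math.atan2(e[1],e[0])),1),'q7',s['q'][6].round(3))"; }
m; python3 -m inch '[[0,0,0,0.6,30],[0,0,0,0,30]]'|head -1;m
python3 -m inch '[[0,0,0,0.6,30],[0,0,0,0,30]]'|head -1;m
python3 -m inch '[[0,0,0,0.6,30],[0,0,0,0,30]]'|head -1;m
```

```text
[-0.03 -0.06  0.01] [0.4 0.7 2. ] yaw 69.6 q7 -0.738
clock: 13.1
[-0.01  0.02 -0.05] [ 0.2 -0.5  5.3] yaw 73.2 q7 -0.694
clock: 13.3
[-0.01 -0.02  0.  ] [-1.  -0.3  4.6] yaw 76.8 q7 -0.649
clock: 13.5
[-0.05 -0.05  0.06] [-0.   0.8  6. ] yaw 80.4 q7 -0.605
```

No resisting moment after 10.8° counter-clockwise, which is past the 0.15 rad hard stop. Continuing that way.

```bash
m(){ python3 -c "
from plant import r;s=r.get_state();e=s['eef_rot'];import math;print(s['moment'].round(2),s['contact_force'].round(1),s['tool_pos'].round(4),'yaw',round(math.degrees(2*math.atan2(e[1],e[0])),1),'q7',s['q'][6].round(3))"; }
python3 -m inch '[[0,0,0,0.8,30],[0,0,0,0.8,30],[0,0,0,0.8,30],[0,0,0,0,30]]'|head -1;m
python3 -m inch '[[0,0,0,0.8,30],[0,0,0,0.8,30],[0,0,0,0.8,30],[0,0,0,0,30]]'|head -1;m
python3 -m inch '[[0,0,0,0.8,30],[0,0,0,0.8,30],[0,0,0,0.8,30],[0,0,0,0,30]]'|head -1;m
python3 -m inch '[[0,0,0,0.8,30],[0,0,0,0.8,30],[0,0,0,0.8,30],[0,0,0,0,30]]'|head -1;m
python3 -m inch '[[0,0,0,0.8,30],[0,0,0,0.8,30],[0,0,0,0.8,30],[0,0,0,0,30]]'|head -1;m
```

```text
clock: 13.9
[-0.06 -0.1   0.04] [ 0.  -0.5  6.2] [ 0.5611 -0.0954  0.1235] yaw 94.8 q7 -0.421
clock: 14.3
[-0.02 -0.08  0.04] [-0.4 -0.7  5.8] [ 0.5611 -0.0954  0.1235] yaw 109.2 q7 -0.231
clock: 14.7
[-0.    0.03  0.02] [-1.4 -0.   5.8] [ 0.5608 -0.0953  0.1235] yaw 123.6 q7 -0.035
clock: 15.1
[-0.04  0.18  0.02] [-1.  -0.6  6.9] [ 0.5606 -0.0955  0.1235] yaw 138.0 q7 0.166
clock: 15.5
[-0.13  0.25  0.03] [-2.1 -0.7  7.4] [ 0.5604 -0.0957  0.1235] yaw 152.4 q7 0.374
```

```bash
python3 -m inch '[[0,0,0.2,0,30],[0,0,0.2,0,30],[0,0,0,0,30]]'
python3 -m inch '[[0,0,0.2,0,30],[0,0,0.2,0,30],[0,0,0,0,30]]'
```

```text
clock: 15.8
tool_pos: [0.5604, -0.0958, 0.1332]
eef_rot: [0.239, 0.971, -0.0, 0.0]
contact_force: [-0.4, -1.3, -0.3]
opening: 0.457
clock: 16.1
tool_pos: [0.5611, -0.0951, 0.1436]
eef_rot: [0.239, 0.971, 0.0, 0.001]
contact_force: [0.3, 0.1, -1.1]
opening: 0.455
```

```bash
python3 -m inch '[[0,0,0.5,0,30],[0,0,0.7,0,30],[0,0,0.7,0,30],[0,0,0.5,0,30],[0,0,0.2,0,30]]'
python3 -m inch '[[0,0,0,0,30],[0,0,0,0,30],[0,0,0,0,30],[0,0,0,0,30],[0,0,0,0,30]]'
python3 - <<'E'
from h import *
s=snap('side');cv2.imwrite('pics/s4c.png',cv2.resize(s['pixels'][60:260,190:390,::-1],None,fx=3,fy=3,interpolation=cv2.INTER_CUBIC))
print(abs(r.get_state()['qd']).max())
E
```

```text
clock: 16.6
tool_pos: [0.5612, -0.0952, 0.2095]
eef_rot: [0.239, 0.971, 0.0, 0.001]
contact_force: [0.7, -0.3, -0.8]
opening: 0.458
clock: 17.1
tool_pos: [0.5603, -0.0954, 0.2073]
eef_rot: [0.239, 0.971, 0.0, -0.0]
contact_force: [0.5, 0.3, 0.3]
opening: 0.452
0.0015483494546457966
```

View pics/s4c.png

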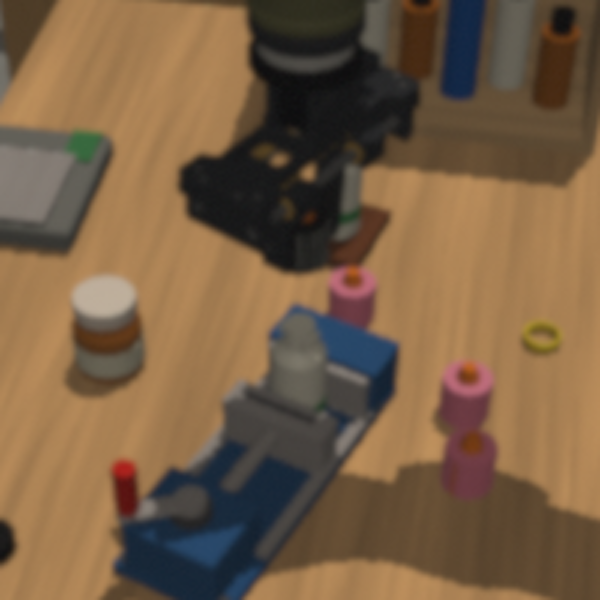

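The cap is in the gripper at crop (310,235). The bare neck shows at (297,335), and the bottle is upright and clamped. The cap was lifted about 84 mm and the arm is still, so I'm handing in.

```bash
python3 -c "
from plant import r
print(r.finish_job());s=r.get_state();print(s['clock'],s['opening'],s['tool_pos'])"
```

```text
the job is handed in; nothing more can be done
None
the job is handed in; nothing more can be done
```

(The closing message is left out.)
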